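# Stand the slumped sample box back in its row

## Robot

A 6-joint arm with a two-finger parallel gripper is mounted at the origin on the work surface. World frame = base frame: x ahead of the robot, y to its left, z up, the work surface at z = 0. Lengths are in m, angles in rad, forces in N, time in s.
With the tool pointing down it reaches from about 0.375 to 0.9 m from the base axis. Payload 3.1 kg.
Tool frame: the origin (TCP) lies on the centre line of the jaws, within the pads' length; the fingertips stand 8 mm ahead of it and the grasp point (between the pads) lies 11 mm behind it; z points along the fingers, y is the line along which they close (so a half turn about z gives the same grasp; the last joint's range is limited). The gripper opens to 87 mm and grips with 3 to 60 N. Pads are 19 mm wide; open, the fingers measure 117 mm over their backs; the gripper's body (75 mm by 190 mm) begins 51 mm behind the grasp point.
Start: joints at [-1.373, 0.527, 1.433, -0, 1.181, -0.178], TCP at [0.229, -0.581, 0.231] pointing down, gripper open.
Joint ranges: [-3.08, 3.08], [-0.75, 2.2], [0.22, 2.44], [-1.43, 4.57], [0, 2.65], [-2.85, 2.85]. Speed limits (rad/s): [2.79, 2.79, 3.14, 3.14, 3.14, 3.14].

## Interface

Orientations are given as a unit quaternion [x, y, z, w].
In Python, from rig import robot gives the robot as it stands. The module is installed in compiled form; this text tells all that it offers.
- The arm moves only by the tool send_rows, never from a script. Its argument "increments" is one flat list of numbers, 7 for each row, row after row: the turn, a rotation vector about the world's x, y, z in rad, then the shift along the world's x, y, z in cm, then the opening, from 0 (shut) to 1 (fully open). A call has 1 to 20 rows; each row shifts and turns the commanded pose from where the row before left it; what a row does not reach is not made up. A row lasts 1/12 s, in which the tool goes at most 41.7 mm and 7.16 degrees, less where a joint would pass 70% of its speed; a pose out of reach is approached as far as the arm can. A call is refused whole if a number of a shift passes 4.17 or a number of a turn 0.125, either way. A call with a gripper value outside its range is refused whole. The fingers move at their own pace and stop on an object; "newtons" is the grip in N (left out, the last holds). Time passes only in rows, so rows that do not move let the fingers close. It gives the time, the measured TCP pose, the force, the opening and the grip force at its end, in the units of the state.
- robot.get_obs(): the state, without advancing time (a new reading comes with each control period).
- robot.camera(name): name is "scene" or "top"; returns a dict with "image" (400x640x3 uint8, red, green, blue), "range_z" (400x640 float32, m along the optical axis (not along the pixel's ray), 0 where there is no reading), "fx", "fy", "cx", "cy" (pixels), "dist_coeffs" ([k1, k2, p1, p2, k3] as OpenCV has them; the pictures are not rectified), "R" (3x3) and "t" (3): a world point X has camera coordinates R X + t. Camera axes: x right, y down, z forward; pixel columns grow to the right and rows downward; lengths in m; the calibration is good to about 2 mm. A picture is of the moment at which its call begins.
- robot.hand_in(): hands the job in; it is judged then, once.
The state is a dict: "time": time; "q": joint angles; "joint_velocities": joint speeds; "joint_torque": joint torques, N m; "position": TCP position; "tool_rot": TCP orientation; "ft_force": force on the tool from outside, world axes, zero at the start; "moment": the same for the moment, N m; "grip_width": finger opening in m; "grip_force": force on a finger pad.
Only numpy, scipy, OpenCV 4.12 (cv2) and the standard library are available. Lean on these libraries where they do the work, as an engineer would, in place of code of your own. Each camera call takes 0.05 s, during which the arm holds its last target. There are 200 camera calls.

## Task

The blue sample box has slumped over and leans against the row of sample boxes. Push it with the fingers, without gripping or lifting it, until it stands upright again, closed up against the row with its labelled front end flush with the others. The seed in it is counted and its latch is weak, so push gently, and leave the row and everything else on the counter where it is.

Things in the scene. Friction and masses are not known exactly. Their poses are not given: they have to be found in the camera images.
- box_blue: Blue plastic seed-sample box, loose, 0.08 to 0.16 kg: a plain block 120 mm long (x), 24 thick (y), 50 high (z). Origin: centre of the 120 x 24 underside it should stand on. It starts parallel to the row, 18 to 42 mm too far to the front (-x), leaning 31 degrees towards the row (its top tipped to -y), top edge on the end box at 43 mm height, standing on its lower edge on the row's side, 26 mm out.
- box_blue_edge (a point): Middle of the blue box's other lower edge, the one away from the row, at first hanging 12 mm over the counter. Pushed towards the row here, low down, the foot slides in (friction about 0.6) and the box swings up; within 25 degrees of upright its weight sets it down on its underside. Pushed high up, it only presses on the row.
- box_blue_front (a point): Centre of the blue box's labelled front end (the 24 x 50 mm face at -x), 60 mm from mid-length and 25 mm above the underside. Pushed low down here, the upright box slides along without tipping.
- bookend: Steel bookend, fixed. Its flat upright plate, 120 mm long, 62 high, 4 thick, carries the row. Origin: on the counter, in the face that the row stands against, at mid-length; x along the plate (front edge at x = -60 mm), y out of that face towards the row (its 85 mm foot lies on the -y side), z up. Row: box centres at y = 12, 37, 61, 85 mm, x = 0, open end face at y = 97 mm.
- home (a point): The blue box's place, on the counter: where the centre of its underside (its origin) belongs, at x = 0, y = 109 mm in the bookend's frame, against the row's open end; axes as the bookend's.
- box_grey: Grey box of the row, make and size as the blue one (120 x 24 x 50 mm, 0.12 kg, loose), upright on its long edge. Origin: centre of its underside; x along its length (labelled front end at -x), y through its thickness, z up. The four stand in any colour order, face to face, the first against the bookend, fronts flush with its front edge.
- box_green: Green box of the row, make and size as the blue one (120 x 24 x 50 mm, 0.12 kg, loose), upright on its long edge. Origin: centre of its underside; x along its length (labelled front end at -x), y through its thickness, z up. The four stand in any colour order, face to face, the first against the bookend, fronts flush with its front edge.
- box_red: Red box of the row, make and size as the blue one (120 x 24 x 50 mm, 0.12 kg, loose), upright on its long edge. Origin: centre of its underside; x along its length (labelled front end at -x), y through its thickness, z up. The four stand in any colour order, face to face, the first against the bookend, fronts flush with its front edge.
- box_yellow: Yellow box of the row, make and size as the blue one (120 x 24 x 50 mm, 0.12 kg, loose), upright on its long edge. Origin: centre of its underside; x along its length (labelled front end at -x), y through its thickness, z up. The four stand in any colour order, face to face, the first against the bookend, fronts flush with its front edge.
- sieve: Brass test sieve, 200 mm across, 52 mm high, open at the top, loose bystander. Origin: centre of its underside.
- tub: White plastic tub with lid, 114 mm across, 88 mm high, loose bystander. Origin: centre of its underside.
- jar: Amber glass jar with blue cap, 52 mm across, 78 mm high, loose bystander. Origin: centre of its underside.
- dishes: Stack of three clear petri dishes, 90 mm across, 45 mm high, loose bystander. Origin: centre of its underside.
- forceps: Steel forceps lying on the counter, about 135 mm long, 8 mm high, loose bystander. Origin: middle of its length, on the counter; x along its length.
Things that resemble listed ones, but are neither listed nor needed, are in the scene too. There is more than one size of the box_blue; the one meant has the size given above.

How it is judged:
At the end, for the whole second after the job is handed in: The blue box rests upright on its underside (3.4 deg), parallel to the row (4.5 deg), its front end flush with the bookend's front edge and the row's fronts within 7 mm, gap to the row at most 7 mm; the row boxes are upright and within 12 mm of where they started (angle between each of box_blue, box_grey, box_green, box_red, box_yellow's own z axis and vertical below 0.06 rad and height (world z) of box_blue below 0.006 m and y of box_blue in the frame of home between -0.012 and 0.007 m and x of box_blue_front in the frame of bookend between -0.067 and -0.053 m and angle between the x axis of box_blue and the x axis of bookend, either way round below 0.08 rad and linear speed of box_blue below 0.01 m/s and distance of each of box_grey, box_green, box_red, box_yellow from where it was at the start of the episode below 0.012 m); the robot touches nothing.
It fails at once if the blue box is lifted off the counter (height (world z) of box_blue above 0.02 m).
It fails at once if the blue box is pushed or squeezed with more than 30 N (contact force between the fingers and box_blue above 30 N).
It fails at once if a box of the row is moved by more than 15 mm (distance of any of box_grey, box_green, box_red, box_yellow from where it was at the start of the episode above 0.015 m).
It fails at once if another thing on the counter (sieve, tub, jar, dishes, forceps) is moved by more than 15 mm (distance of any of sieve, tub, jar, dishes, forceps from where it was at the start of the episode above 0.015 m).
It also fails if it takes over 48 s, if anything falls off the work surface, if the arm or the gripper's body presses on something with over 40 N, if the wrist force passes 120 N, or if a joint passes its speed limit or range.

## Working session

There is one attempt and no reset: what is moved stays moved. The work goes in short steps, Python scripts to look and compute and a tool call to move; the robot and the scene stay as the last step left them, time stands still between calls to the robot, and variables do not carry over. Pictures are saved under pics/ and viewed, at most 10 in all, crops included, and the job is handed in when it is done.

Besides the shell and the picture viewer there is one more tool, called as name(argument=value, ...), one argument or row to a line, values as JSON. send_rows: Moves the arm, as the interface text tells. Its arguments: {"type":"object","properties":{"increments":{"type":"array"},"newtons":{"type":"number"}},"required":["increments"]}

```bash
mkdir -p pics; python3 - <<'E'
from rig import robot
import cv2,numpy as np,pickle
d={n:robot.camera(n) for n in("scene","top")}
pickle.dump(d,open('d0.pkl','wb'))
for n in d:
    cv2.imwrite(f'pics/{n}0.png',d[n]["image"][:,:,::-1]); c=d[n]; print(n,c['fx'],c['dist_coeffs'],c['R'],c['t'])
print(robot.get_obs())
E
```

```text
scene 396.1216986735962 [-0.02479922  0.          0.          0.          0.        ] [[-0.02509617  0.99952856  0.0176875 ]
 [ 0.60151831  0.02922994 -0.79832408]
 [-0.79846472 -0.00939552 -0.60196829]] [ 0.06889505 -0.31219706  1.8778754 ]
top 446.62769392109857 [-0.02766945  0.          0.          0.          0.        ] [[-0.01006992 -0.99994025  0.0042535 ]
 [-0.98583372  0.00921547 -0.16747225]
 [ 0.16742305 -0.00587968 -0.98586761]] [-0.04791215  0.61862748  1.15471047]
{'time': 0.1, 'q': array([-1.37347845e+00,  5.28384399e-01,  1.43374278e+00,  1.97639587e-06,
        1.18141090e+00, -1.78521973e-01]), 'joint_velocities': array([ 0.00117151, -0.00200929, -0.00267967, -0.00076509,  0.00174225,
       -0.00042247]), 'joint_torque': array([-6.04825036e-04, -4.40985382e+01, -1.77151841e+01,  6.33402681e-02,
        5.34072309e-02, -5.25949895e-05]), 'position': array([ 0.22929821, -0.58074047,  0.22967258]), 'tool_rot': array([ 9.82394556e-01,  1.86815390e-01, -8.22756954e-06, -9.72679749e-04]), 'ft_force': array([ 0.10489976, -0.8215629 ,  0.48435017]), 'moment': array([ 0.01870198, -0.085467  , -0.00054101]), 'grip_force': 0.0, 'grip_width': 0.0873047634987546}
```

View pics/top0.png

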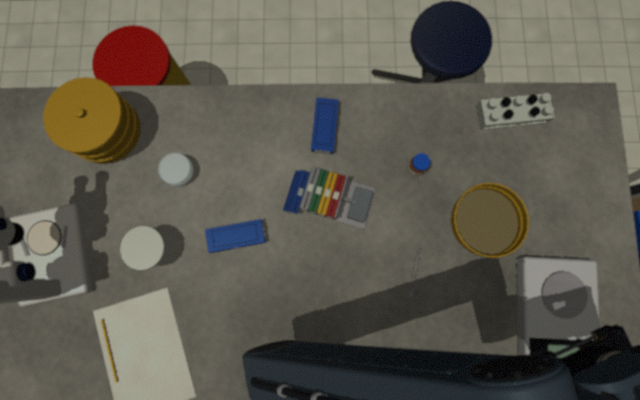

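View pics/scene0.png

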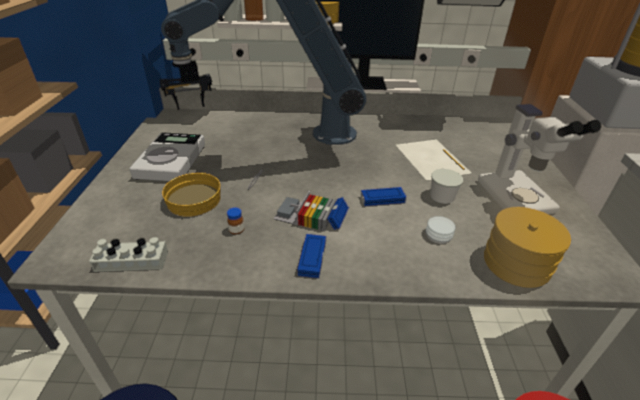

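```bash
python3 - <<'E'
import cv2,pickle
d=pickle.load(open('d0.pkl','rb'))
a=d['top']['image'][150:240,270:390,::-1]; b=d['scene']['image'][180:245,265:365,::-1]
a=cv2.resize(a,(720,540),interpolation=cv2.INTER_CUBIC); b=cv2.resize(b,(800,520),interpolation=cv2.INTER_CUBIC)
cv2.imwrite('pics/a.png',a);cv2.imwrite('pics/b.png',b)
E
```

```text
(no output)
```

View pics/a.png

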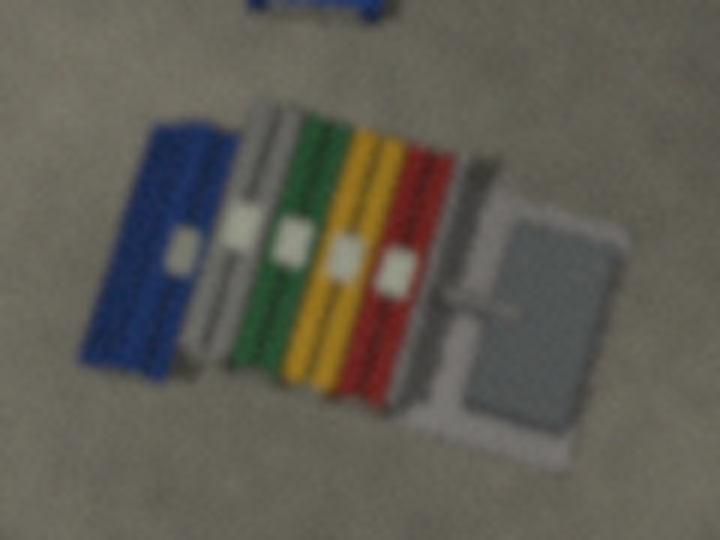

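View pics/b.png

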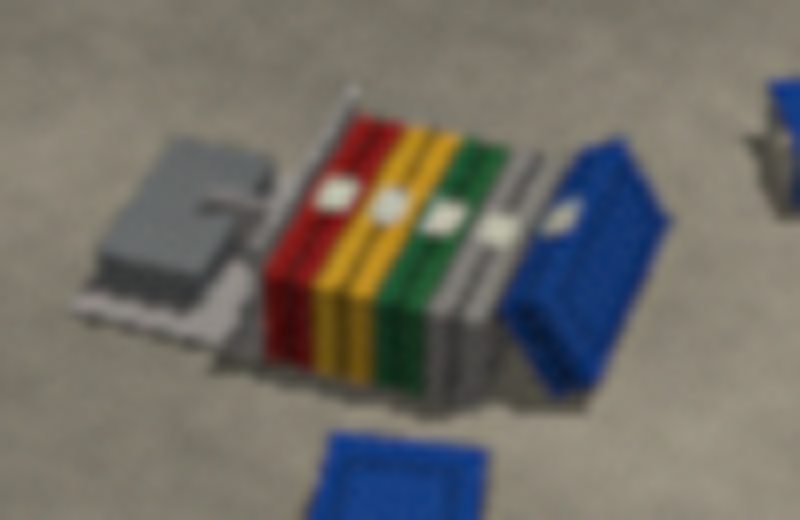

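```bash
cat > h.py <<'E'
import cv2,numpy as np
def K(c): return np.array([[c['fx'],0,c['cx']],[0,c['fy'],c['cy']],[0,0,1.]])
def cloud(c):
    h,w=c['range_z'].shape; u,v=np.meshgrid(np.arange(w),np.arange(h))
    p=cv2.undistortPoints(np.stack([u,v],-1).reshape(-1,1,2).astype(float),K(c),np.array(c['dist_coeffs'])).reshape(h,w,2)
    z=c['range_z'][...,None]; X=np.concatenate([p*z,z],-1)
    return (X-c['t'])@c['R']
def rays(c,uv,z):
    p=cv2.undistortPoints(np.array(uv,float).reshape(-1,1,2),K(c),np.array(c['dist_coeffs'])).reshape(-1,2)
    r=np.c_[p,np.ones(len(p))]@c['R']; o=-c['R'].T@c['t']
    return o+r*((z-o[2])/r[:,2])[:,None]
def masks(c):
    H=cv2.cvtColor(c['image'],cv2.COLOR_RGB2HSV); h,s,v=[H[...,i] for i in range(3)]
    return dict(red=((h<6)|(h>172))&(s>130),yellow=(h>15)&(h<28)&(s>140),green=(h>45)&(h<90)&(s>110),blue=(h>105)&(h<128)&(s>150))
E
python3 - <<'E'
import pickle,sys; sys.path.insert(0,'.')
from h import *
d=pickle.load(open('d0.pkl','rb'))
for n,win in(('top',(150,240,270,390)),('scene',(180,245,265,365))):
    c=d[n];P=cloud(c);print(n,'cam',-c['R'].T@c['t'])
    W=np.zeros(c['range_z'].shape,bool);W[win[0]:win[1],win[2]:win[3]]=1
    for k,m in masks(c).items():
        m=(m&W&(c['range_z']>0)).astype(np.uint8)
        cs,_=cv2.findContours(m,0,1); best=max(cs,key=lambda q:cv2.contourArea(q)) if k!='blue' else None
        if k=='blue':
            l,lab,st,ce=cv2.connectedComponentsWithStats(m); print(st.tolist())
            t=(169,310) if 0 else ((190,297) if n=='top' else (215,340)); mm=lab==lab[t]; 
        else: mm=cv2.drawContours(np.zeros_like(m),[best],-1,1,-1)>0
        Q=P[mm]; T=Q[Q[:,2]>np.percentile(Q[:,2],90)-.008] if k!='blue' else Q
        r=cv2.minAreaRect((T[:,:2]*1000).astype(np.float32)); print(k,mm.sum(),'z',np.percentile(Q[:,2],[2,50,98]).round(4),'rect',np.round(r[0],1),np.round(r[1],1),round(r[2],1), 'mean',T.mean(0).round(4))
E
```

```text
top cam [ 0.41605621 -0.04682091  1.24219839]
red 122 z [0.0448 0.0497 0.0545] rect [581.1 -90. ] [18.9 46.7] 73.5 mean [ 0.5805 -0.09    0.05  ]
yellow 406 z [0.0439 0.0495 0.0546] rect [549.2 -60.3] [ 33.4 265.7] 77.1 mean [ 0.6212 -0.0768  0.0527]
green 89 z [0.0451 0.0497 0.054 ] rect [595.3 -43.7] [18.1 42.1] 71.1 mean [ 0.5955 -0.0427  0.0498]
[[0, 0, 640, 400, 255578], [330, 150, 3, 2, 4], [285, 172, 24, 40, 418]]
blue 255578 z [-7.581e-01 -2.000e-04  7.781e-01] rect [909.  -70.5] [3200.8 1672. ] 89.5 mean [ 0.713  -0.0517 -0.0817]
scene cam [ 1.68893849 -0.04209346  0.87996843]
red 108 z [0.0051 0.0461 0.0515] rect [1153.9  -83.9] [1072.9   30. ] 2.9 mean [ 0.6687 -0.1091  0.0617]
yellow 218 z [0.005  0.0473 0.0515] rect [626.5 -74.5] [ 27.1 120.3] 73.0 mean [ 0.6319 -0.0758  0.0483]
green 97 z [0.0076 0.0461 0.0515] rect [665.9 -62.1] [17.3 48.4] 74.1 mean [ 0.669  -0.0625  0.0486]
[[0, 0, 640, 400, 255471], [362, 190, 3, 7, 14], [328, 198, 20, 31, 329], [304, 235, 21, 10, 186]]
blue 329 z [0.0147 0.04   0.0541] rect [636.4   9.4] [ 40.8 115.8] 72.7 mean [0.6477 0.0096 0.0375]
```

```bash
cat > fit.py <<'E'
from h import *
def analyse(d):
    c=d['top'];P=cloud(c); M=masks(c)
    W=np.zeros(c['range_z'].shape,bool);W[150:240,270:390]=1;W&=c['range_z']>0
    blue=(M['blue']&W).astype(np.uint8)
    l,lab,st,ce=cv2.connectedComponentsWithStats(blue);i=1+np.argmax(st[1:,4]);B=lab==i
    near=cv2.dilate(B.astype(np.uint8),np.ones((3,3)))>0
    row=W&~near&(P[...,2]>.042)&(P[...,2]<.058)&(P[...,0]<.72)&(P[...,0]>.5)
    l,lab,st,ce=cv2.connectedComponentsWithStats(row.astype(np.uint8));row=lab==1+np.argmax(st[1:,4])
    # yaw from the coloured tops
    ys=[]
    for k in('red','yellow','green'):
        m=M[k]&row; Q=P[m][:,:2]; Q=Q[np.linalg.norm(Q-np.median(Q,0),axis=1)<.075]
        vx,vy,x0,y0=cv2.fitLine((Q*1000).astype(np.float32),cv2.DIST_HUBER,0,.01,.01).ravel()
        ys.append(np.degrees(np.arctan(vy/vx)));print(k,len(Q),Q.mean(0).round(4),round(ys[-1],2))
    return P,B,row,ys
E
python3 - <<'E'
import pickle,sys; sys.path.insert(0,'.')
from fit import *
d=pickle.load(open('d0.pkl','rb'));P,B,row,ys=analyse(d)
Q=P[row][:,:2]*1000;print('row rect',cv2.minAreaRect(Q.astype(np.float32)))
c=d['scene'];P2=cloud(c);m=masks(c)
for y in(-14.5,-16,-17):
    a=np.radians(y);ex=np.array([np.cos(a),np.sin(a)]);ey=np.array([-np.sin(a),np.cos(a)])
    print(y,'row x',np.percentile(Q@ex,[1,3,50,97,99]).round(1),'row y',np.percentile(Q@ey,[1,3,50,97,99]).round(1))
    for n,X in(('top',P[B]),('scene',P2[198:229,328:348][(m['blue']&(c['range_z']>0))[198:229,328:348]])):
        X=X*1000;print(n,'blue x',np.percentile(X[:,:2]@ex,[1,3,50,97,99]).round(1),'y',np.percentile(X[:,:2]@ey,[1,3,50,97,99]).round(1),'z',np.percentile(X[:,2],[1,50,99]).round(1))
E
```

```text
red 238 [ 0.6134 -0.1002] -17.34
yellow 346 [ 0.6211 -0.0767] -17.78
green 133 [ 0.6286 -0.0528] -18.11
row rect ((628.8590087890625, -58.21565246582031), (113.93927001953125, 121.95948028564453), 73.22959899902344)
-14.5 row x [563.4 565.9 619.6 679.1 681.6] row y [ 45.1  47.5  94.5 143.4 153.1]
top blue x [552.5 554.2 605.  658.6 660.8] y [145.5 147.  164.6 181.3 182.5] z [22.2 47.1 57.5]
scene blue x [557.9 562.3 629.8 668.7 670.1] y [147.6 150.  172.2 188.3 189.5] z [11.9 40.  55.1]
-16 row x [560.9 563.2 616.9 676.6 678.9] row y [ 61.7  63.8 110.7 158.9 168.9]
top blue x [548.1 549.6 600.4 654.2 656.4] y [162.2 163.4 180.3 196.9 197.4] z [22.2 47.1 57.5]
scene blue x [553.  557.4 625.1 664.1 665.6] y [164.5 166.2 189.1 203.9 204.9] z [11.9 40.  55.1]
-17 row x [559.  561.  614.7 674.6 677. ] row y [ 72.5  74.5 121.5 169.2 179.4]
top blue x [544.9 546.4 597.  651.  653. ] y [173.2 174.  190.9 207.2 207.8] z [22.2 47.1 57.5]
scene blue x [549.6 553.9 621.7 660.9 662.4] y [175.1 176.9 199.7 214.4 214.9] z [11.9 40.  55.1]
```

send_rows(
  increments=[0,0,0.0445,2.06,3.16,0,0.6,0,0,0.0445,2.06,3.16,0,0.6,0,0,0.0445,2.06,3.16,0,0.6,0,0,0.0445,2.06,3.16,0,0.6,0,0,0.0445,2.06,3.16,0,0.6,0,0,0.0445,2.06,3.16,0,0.6,0,0,0.0445,2.06,3.16,0,0.6,0,0,0.0445,2.06,3.16,0,0.6,0,0,0.0445,2.06,3.16,0,0.6,0,0,0.0445,2.06,3.16,0,0.6,0,0,0.0445,2.06,3.16,0,0.6,0,0,0.0445,2.06,3.16,0,0.6,0,0,0.0445,2.06,3.16,0,0.6,0,0,0.0445,2.06,3.16,0,0.6,0,0,0.0445,2.06,3.16,0,0.6,0,0,0.0445,2.06,3.16,0,0.6,0,0,0.0445,2.06,3.16,0,0.6,0,0,0.0445,2.06,3.16,0,0.6,0,0,0.0445,2.06,3.16,0,0.6,0,0,0.0445,2.06,3.16,0,0.6],
)

```text
time: 1.77
position: [0.6417, 0.0525, 0.23]
tool_rot: [0.806, 0.593, -0.0, -0.0]
ft_force: [0.9, -0.8, -0.5]
grip_width: 0.0524
grip_force: 0.0
```

```bash
cat > st.py <<'E'
from rig import robot
import numpy as np
from scipy.spatial.transform import Rotation as R
def st():
    o=robot.get_obs();a=np.radians(-17.5);p=o['position']*1000
    ex=np.array([np.cos(a),np.sin(a),0]);ey=np.array([-np.sin(a),np.cos(a),0]);f=o['ft_force']
    m=R.from_quat(o['tool_rot']).as_matrix()
    print('t',round(o['time'],2),'x\'y\'z',(p@ex).round(1),(p@ey).round(1),p[2].round(1),'yaw tool y',np.degrees(np.arctan2(m[1,1],m[0,1])).round(2),'zaxis',m[:,2].round(3),'F',(f@ex).round(1),(f@ey).round(1),f[2].round(1),'w',o['grip_width'].round(4))
st()
E
python3 st.py
python3 - <<'E'
import pickle
from fit import *
d=pickle.load(open('d0.pkl','rb'));P,B,row,ys=analyse(d)
a=np.radians(-17.5);ex=np.array([np.cos(a),np.sin(a)]);ey=np.array([-np.sin(a),np.cos(a)])
Q=P[row][:,:2]*1000;x=Q@ex;y=Q@ey;X=P[B][:,:2]*1000
print('row',np.percentile(x,[.5,2,98,99.5]).round(1))
for lo in range(70,185,6):
    s=x[(y>lo)&(y<lo+6)]; 
    if len(s): print(lo,len(s),s.min().round(1),s.max().round(1))
bx=X@ex;by=X@ey
for lo in range(165,225,6):
    s=(by>lo)&(by<lo+6)
    if s.sum(): print('blue',lo,s.sum(),bx[s].min().round(1),bx[s].max().round(1),P[B][s,2].mean().round(3))
E
```

```text
red 238 [ 0.6134 -0.1002] -17.34
yellow 346 [ 0.6211 -0.0767] -17.78
green 133 [ 0.6286 -0.0528] -18.11
row [557.4 559.  674.6 676.4]
70 1 565.6 565.6
76 82 557.3 675.8
82 98 558.2 676.7
88 97 556.8 676.8
94 97 557.8 676.6
100 95 558.2 676.4
106 97 557.2 676.3
112 95 557.9 675.5
118 99 556.5 677.5
124 95 559.1 678.3
130 98 557.7 676.8
136 95 557.4 677.1
142 97 557.4 675.8
148 96 557.9 676.3
154 91 556.8 675.4
160 102 557.7 676.7
166 93 556.4 676.4
172 46 559.5 675.6
178 19 589.1 609.5
184 18 586.7 608.1
blue 177 56 543.3 653.0 0.047
blue 183 65 542.6 652.1 0.05
blue 189 76 540.9 652.8 0.053
blue 195 75 543.7 650.8 0.05
blue 201 67 543.4 651.0 0.04
blue 207 73 543.1 651.5 0.03
blue 213 6 566.5 642.0 0.021Traceback (most recent call last):
  File "st.py", line 9, in <module>
    st()
    ~~^^
  File "st.py", line 8, in st
    print('t',round(o['time'],2),'x\'y\'z',(p@ex).round(1),(p@ey).round(1),p[2].round(1),'yaw tool y',np.degrees(np.arctan2(m[1,1],m[0,1])).round(2),'zaxis',m[:,2].round(3),'F',(f@ex).round(1),(f@ey).round(1),f[2].round(1),'w',o['grip_width'].round(4))
                                                                                                                                                                                                                                   ^^^^^^^^^^^^^^^^^^^^^
AttributeError: 'float' object has no attribute 'round'
```

send_rows(
  increments=[0,0,0,0.15,0.5,-3.0,0.6,0,0,0,0,0,-4.0,0.6,0,0,0,0,0,-4.0,0.6,0,0,0,0,0,-4.0,0.6,0,0,0,0,0,-4.0,0.6,0,0,0,0,0,-2.0,0.6,0,0,0,0,0,-0.6,0.6,0,0,0,0,0,0,0.6,0,0,0,0,0,0,0.6],
)

```text
time: 2.52
position: [0.6437, 0.0556, 0.0152]
tool_rot: [0.806, 0.591, 0.0, 0.0]
ft_force: [-0.1, -0.6, 1.1]
grip_width: 0.0525
grip_force: 0.0
```

```bash
sed -i "s/o\['grip_width'\].round(4)/round(o['grip_width'],4)/" st.py; python3 st.py; python3 - <<'E'
from rig import robot
import cv2
b=robot.camera('scene')['image'][170:245,265:365,::-1]
cv2.imwrite('pics/c.png',cv2.resize(b,(800,600),interpolation=cv2.INTER_CUBIC))
E
```

```text
t 2.52 x'y'z 597.2 246.6 15.2 yaw tool y -17.48 zaxis [ 0.001 -0.    -1.   ] F 0.1 -0.5 1.1 w 0.0525
```

View pics/c.png

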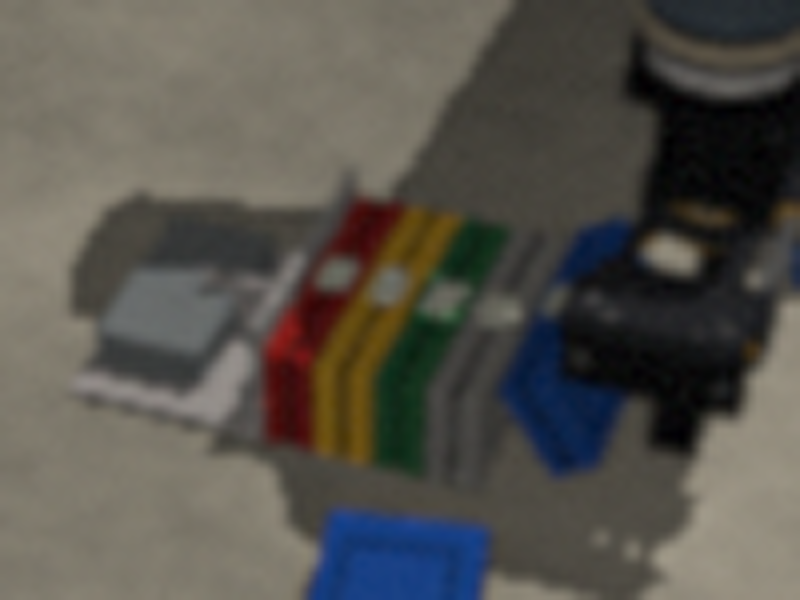

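send_rows(
  increments=[0,0,0,-0.09,-0.29,-0.35,0.6,0,0,0,-0.09,-0.29,0,0.6,0,0,0,-0.09,-0.29,0,0.6,0,0,0,-0.09,-0.29,0,0.6,0,0,0,-0.06,-0.19,0,0.6,0,0,0,-0.06,-0.19,0,0.6,0,0,0,-0.06,-0.19,0,0.6,0,0,0,-0.06,-0.19,0,0.6],
)

```text
time: 3.23
position: [0.6368, 0.0365, 0.0109]
tool_rot: [0.806, 0.591, 0.0, -0.0]
ft_force: [0.8, 1.3, -1.3]
grip_width: 0.0519
grip_force: 0.6
```

```bash
python3 st.py
```

```text
t 3.23 x'y'z 596.3 226.3 10.9 yaw tool y -17.48 zaxis [-0.  0. -1.] F 0.4 1.5 -1.3 w 0.0519
```

send_rows(
  increments=[0,0,0,-0.06,-0.19,0,0.6,0,0,0,-0.06,-0.19,0,0.6,0,0,0,-0.06,-0.19,0,0.6,0,0,0,-0.06,-0.19,0,0.6,0,0,0,-0.06,-0.19,0,0.6],
)

```text
time: 3.65
position: [0.6338, 0.0266, 0.011]
tool_rot: [0.806, 0.591, -0.0, 0.0]
ft_force: [0.3, 1.0, -0.1]
grip_width: 0.0523
grip_force: 0.2
```

```bash
python3 st.py; python3 - <<'E'
from rig import robot
import cv2
b=robot.camera('scene')['image'][170:245,265:365,::-1]
cv2.imwrite('pics/d.png',cv2.resize(b,(800,600),interpolation=cv2.INTER_CUBIC))
E
```

```text
t 3.65 x'y'z 596.5 216.0 11.0 yaw tool y -17.47 zaxis [-0. -0. -1.] F 0.0 1.0 -0.1 w 0.0523
```

View pics/d.png

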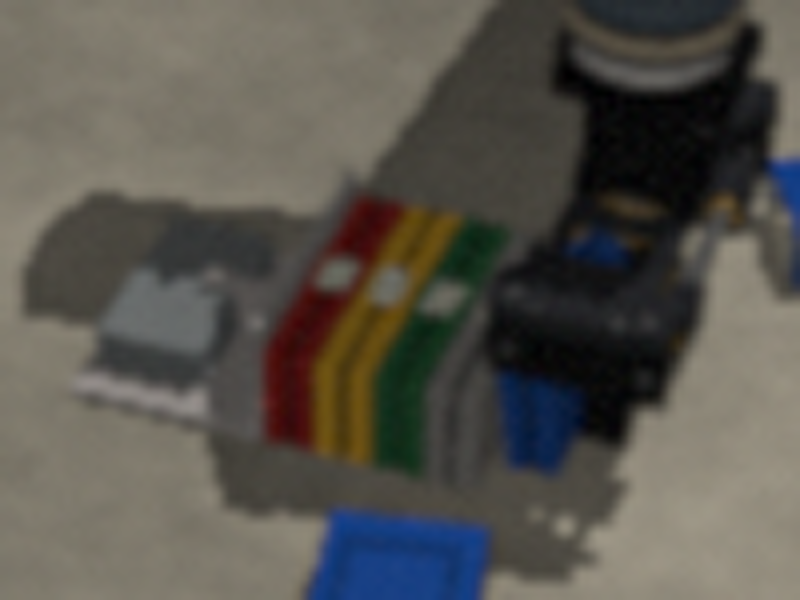

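send_rows(
  increments=[0,0,0,-0.03,-0.1,0,0.6,0,0,0,-0.03,-0.1,0,0.6,0,0,0,-0.03,-0.1,0,0.6,0,0,0,-0.03,-0.1,0,0.6,0,0,0,-0.03,-0.1,0,0.6,0,0,0,0,0,0,0.6],
)

```text
time: 4.2
position: [0.6323, 0.0217, 0.0111]
tool_rot: [0.806, 0.591, -0.0, 0.0]
ft_force: [-0.2, -1.0, -0.1]
grip_width: 0.0523
grip_force: 0.0
```

```bash
python3 st.py
```

```text
t 4.2 x'y'z 596.5 210.9 11.1 yaw tool y -17.48 zaxis [-0. -0. -1.] F 0.1 -1.0 -0.1 w 0.0523
```

send_rows(
  increments=[0,0,0,0.3,0.95,0,0.6,0,0,0,0.3,0.95,0,0.6,0,0,0,0.3,0.95,3,0,0,0,0,0.3,0.95,4,0,0,0,0,-1.5,2,4,0,0,0,0,-3,1,2,0,0,0,0,-3,0,0,0,0,0,0,-3,0,0,0,0,0,0,-3,0,0,0,0,0,0,0,0,0,0],
)

```text
time: 5.03
position: [0.5025, 0.0895, 0.136]
tool_rot: [0.806, 0.592, -0.004, -0.004]
ft_force: [-1.5, -0.1, -0.8]
grip_width: 0.007
grip_force: 0.0
```

```bash
python3 st.py; cat > look.py <<'E'
import pickle,sys
from rig import robot
from fit import *
d={n:robot.camera(n) for n in("scene","top")}
a=np.radians(-17.5);ex=np.array([np.cos(a),np.sin(a)]);ey=np.array([-np.sin(a),np.cos(a)])
b=[cv2.resize(d[n]['image'][y:y+75,x:x+100,::-1],(400,300),interpolation=cv2.INTER_CUBIC) for n,y,x in(('scene',170,265),('top',155,275))]
cv2.imwrite(f'pics/{sys.argv[1]}.png',np.hstack(b))
for n,w in(('scene',(180,245,265,365)),('top',(155,235,280,390))):
    c=d[n];P=cloud(c)[w[0]:w[1],w[2]:w[3]];P=P.reshape(-1,3)*1000;M=masks(c)
    hi=(P[:,2]>43)&(P[:,2]<60)
    for k in('red','green','blue'):
        m=M[k][w[0]:w[1],w[2]:w[3]].ravel();Q=P[m&hi];u=np.c_[Q[:,:2]@ex,Q[:,:2]@ey]
        u=u[(np.abs(u[:,0]-610)<90)&(np.abs(u[:,1]-140)<75)]
        if len(u)<9: continue
        v=cv2.fitLine(u.astype(np.float32),cv2.DIST_HUBER,0,.01,.01).ravel()
        print(n,k,len(u),'x',u[:,0].min().round(1),u[:,0].max().round(1),'y',np.percentile(u[:,1],[2,50,98]).round(1),'dyaw',np.degrees(np.arctan(v[1]/v[0])).round(1))
E
python3 look.py e
```

```text
t 5.03 x'y'z 452.3 236.4 136.0 yaw tool y -17.35 zaxis [-0.011  0.001 -1.   ] F -1.5 -0.5 -0.8 w 0.007
scene red 97 x 558.7 679.3 y [ 80.6  91.3 100.1] dyaw -0.3
scene green 84 x 560.3 678.4 y [133.5 140.9 150.2] dyaw -0.5
scene blue 126 x 543.0 659.5 y [180.8 193.7 203.4] dyaw -0.5
top red 224 x 559.8 673.2 y [79.9 89.  98.2] dyaw 0.3
top green 108 x 565.9 670.5 y [129.8 138.5 146. ] dyaw -1.7
top blue 151 x 542.1 653.5 y [177.  185.9 195.1] dyaw 0.7
```

View pics/e.png

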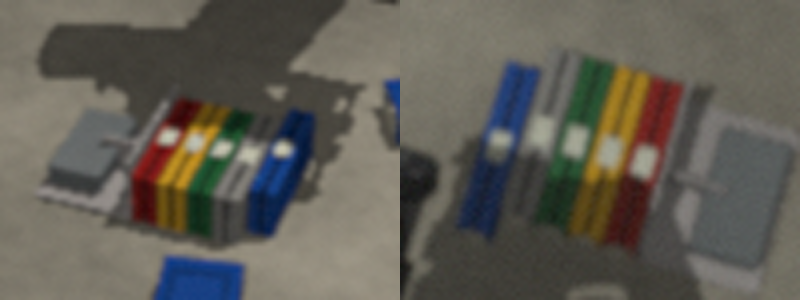

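send_rows(
  increments=[0,0,0,0.78,-1.53,0,0,0,0,0,0.78,-1.53,0,0,0,0,0,0.78,-1.53,0,0,0,0,0,0.78,-1.53,0,0,0,0,0,0,0,-3,0,0,0,0,0,0,-4,0,0,0,0,0,0,-3.5,0,0,0,0,0,0,-1.7,0,0,0,0,0,0,0,0,0,0,0,0,0,0,0],
)

```text
time: 5.97
position: [0.5437, 0.0265, 0.0135]
tool_rot: [0.806, 0.592, -0.0, -0.0]
ft_force: [-0.0, -0.6, 0.2]
grip_width: 0.0005
grip_force: 0.0
```

```bash
python3 st.py
```

```text
t 5.97 x'y'z 510.6 188.7 13.5 yaw tool y -17.47 zaxis [-0.  0. -1.] F 0.2 -0.6 0.2 w 0.0005
```

send_rows(
  increments=[0,0,0,0.24,-0.075,0,0,0,0,0,0.24,-0.075,0,0,0,0,0,0.24,-0.075,0,0,0,0,0,0.24,-0.075,0,0,0,0,0,0.19,-0.06,0,0,0,0,0,0.19,-0.06,0,0,0,0,0,0.19,-0.06,0,0,0,0,0,0.19,-0.06,0,0,0,0,0,0.19,-0.06,0,0,0,0,0,0.19,-0.06,0,0],
)

```text
time: 6.8
position: [0.5631, 0.0199, 0.0144]
tool_rot: [0.806, 0.591, -0.0, -0.0]
ft_force: [-1.9, 0.1, 2.0]
grip_width: 0.0002
grip_force: 1.0
```

```bash
python3 st.py;python3 look.py f
```

```text
t 6.8 x'y'z 531.0 188.3 14.4 yaw tool y -17.48 zaxis [-0.001  0.    -1.   ] F -1.9 -0.5 2.0 w 0.0002
scene red 99 x 558.4 682.5 y [ 81.   91.4 100.7] dyaw -0.0
scene green 74 x 560.5 679.7 y [133.1 140.1 149.6] dyaw 2.1
scene blue 86 x 582.8 667.5 y [180.8 194.6 202.8] dyaw -10.0
top red 220 x 558.5 673.7 y [79.5 88.7 97.9] dyaw -0.3
top green 74 x 566.3 670.3 y [130.1 135.  146.3] dyaw 4.6
top blue 48 x 642.3 662.9 y [176.8 185.4 194.8] dyaw -35.5
```

send_rows(
  increments=[0,0,0,0.19,-0.06,0,0,0,0,0,0.19,-0.06,0,0,0,0,0,0.19,-0.06,0,0,0,0,0,0.19,-0.06,0,0,0,0,0,0,0,0,0],
)

```text
time: 7.32
position: [0.5719, 0.0171, 0.0143]
tool_rot: [0.806, 0.591, 0.0, 0.001]
ft_force: [-0.2, -0.6, -0.6]
grip_width: 0.0002
grip_force: 0.0
```

```bash
python3 st.py;python3 look.py g
```

```text
t 7.32 x'y'z 540.3 188.3 14.3 yaw tool y -17.48 zaxis [ 0.001 -0.    -1.   ] F -0.0 -0.6 -0.6 w 0.0002
scene red 99 x 556.6 677.2 y [ 81.   91.2 101.3] dyaw -1.7
scene green 67 x 571.6 676.7 y [132.8 140.2 149.8] dyaw 3.0
scene blue 92 x 590.9 677.5 y [180.6 194.8 203.9] dyaw -9.9
top red 225 x 557.8 674.7 y [79.7 88.7 97.9] dyaw 0.4
top green 65 x 562.2 670.4 y [128.2 134.2 146. ] dyaw 4.8
top blue 41 x 651.5 670.2 y [177.8 186.3 194.7] dyaw -44.8
```

View pics/g.png

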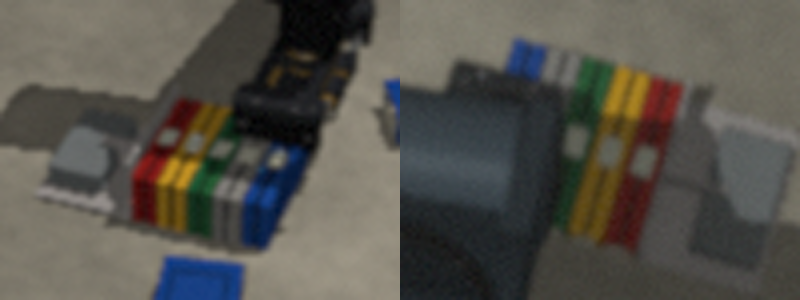

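send_rows(
  increments=[0,0,0,-1,0.3,0,0,0,0,0,-2,0.6,0,0,0,0,0,-3,0.9,2,0,0,0,0,-3,0.9,3,0,0,0,0,-2.5,2,3,0,0,0,0,-1,4,0,0,0,0,0,0,4,0,0,0,0,0,0,4,0,0,0,0,0,0,0,0,0,0,0,0,0,0,0,0],
)

```text
time: 8.25
position: [0.4484, 0.1851, 0.092]
tool_rot: [0.805, 0.594, 0.001, 0.0]
ft_force: [-0.0, -0.4, 0.4]
grip_width: -0.0001
grip_force: 0.0
```

```bash
python3 st.py;python3 look.py h
```

```text
t 8.25 x'y'z 372.0 311.4 92.0 yaw tool y -17.18 zaxis [ 0.002  0.    -1.   ] F 0.1 -0.4 0.4 w -0.0001
scene red 105 x 558.6 677.9 y [ 80.8  90.  101.5] dyaw 0.7
scene green 83 x 561.2 678.9 y [132.7 141.3 148.9] dyaw -1.0
scene blue 133 x 556.4 678.0 y [180.9 192.7 203.4] dyaw 0.1
top red 236 x 557.8 673.5 y [79.6 88.8 98.1] dyaw 0.1
top green 122 x 560.5 671.0 y [130.1 139.8 145.7] dyaw -1.6
top blue 197 x 556.9 671.2 y [177.5 186.3 195.1] dyaw 0.6
```

View pics/h.png

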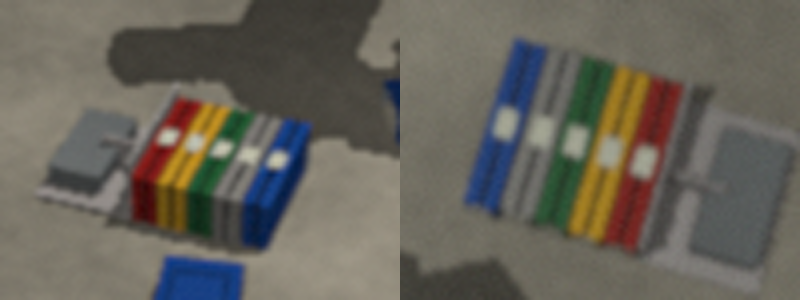

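```bash
python3 -c "
from rig import robot
print(robot.hand_in())"
```

```text
the job is handed in; nothing more can be done
None
```

I pushed the blue box upright and closed it up against the row with its front flush to within about 2 mm and parallel to within about 1°, and handed the job in at about 8 s; the measured force stayed under about 3 N at every check, the row did not visibly move, and no verdict was returned.

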